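Stop the key tray rocking on its hall organiser

ROBOT

A 7-joint arm with a two-finger parallel gripper is mounted at the origin on the work surface. World frame = base frame: x ahead of the robot, y to its left, z up, the work surface at z = 0. Lengths are in m, angles in rad, forces in N, time in s.
With the tool pointing down it reaches from about 0.4 to 0.85 m from the base axis. Payload 10.4 kg.
Tool frame: the origin (TCP) lies at the very end of the fingers, on their centre line; the grasp point (between the pads) lies 19 mm behind it; y points along the fingers, z is the direction in which the jaws open and shut, and the axes are right-handed (so a half turn about y gives the same grasp; the last joint's range is limited). The gripper opens to 87 mm and grips with 3 to 60 N. Pads are 19 mm wide; open, the fingers measure 117 mm over their backs; the gripper's body (75 mm by 190 mm) begins 51 mm behind the grasp point.
Start: joints at [1.136, 0.332, -0.065, 1.46, 0.022, 1.35, -0.088], TCP at [0.25, -0.573, 0.223] pointing down, gripper open.
Joint ranges: [-2.6, 2.6], [-0.5, 2.12], [-1.47, 1.34], [0.16, 2.42], [-1.27, 4.41], [0.06, 2.06], [-2.6, 2.6]. Speed limits (rad/s): [2.22, 2.22, 2.79, 2.79, 3.14, 3.14, 3.14].

INTERFACE

Orientations are given as a 3x3 rotation matrix whose columns are the frame's x, y, z axes.
In Python, from cell import bot, viewer, ticket gives the robot as it stands.
- The arm moves only by the tool step_arm, never from a script. Its argument "increments" is text: rows parted by semicolons, each of 7 numbers parted by spaces: the turn, a rotation vector about the tool's x, y, z in rad, then the shift along the tool's x, y, z in m, then the opening in per cent of the stroke, from 0 (shut) to 100 (fully open). In form: ax ay az tx ty tz hand; .... A call has 1 to 10 rows; each row shifts and turns the commanded pose from where the row before left it, along the tool's axes as they then stand; what a row does not reach is not made up. A row lasts 1/8 s, in which the tool goes at most 62.5 mm and 10.7 degrees, less where a joint would pass 70% of its speed; a pose out of reach is approached as far as the arm can. A call with a gripper value outside its range is refused whole. The fingers move at their own pace and stop on an object; "newtons" is the grip in N (left out, the last holds). Time passes only in rows, so rows that do not move let the fingers close. It gives the time, the measured TCP pose, the force and the opening at its end, in the units of the state.
- bot.get_obs(): the state, without advancing time (a new reading comes with each control period).
- viewer.snapshot(name): name is "side" or "top" or "wrist"; returns the picture (384x512x3 uint8, blue, green, red); there is no depth.
- viewer.camera_params(name): a dict with "vertical_fov" (degrees; the focal length in pixels is half the picture's height over the tangent of half this angle, whatever the lens; pixels are square), "cx", "cy" (the principal point, pixels), "world_from_camera" (4x4, takes a point from camera to world coordinates). Camera axes: x right, y down, z forward; pixel columns grow to the right and rows downward; lengths in m; the calibration is good to about 2 mm. A picture is of the moment at which its call begins: read the wrist's pose just before it. camera_params takes no time and is no camera call; for the wrist camera it gives the pose at the moment of the call.
- ticket.close_job(): hands the job in, once; it reports no verdict.
Trained networks look in the newest picture that a camera, given by its name, has taken for a name from the list of things; names that differ only in an ending like _2 or _b are one class to them, and where a whole thing is asked for, a point or a joint stands for the part that bears it (a point fixed in the world has none). Each returns a list of dicts, best first, with "conf" (0 to 1); they miss things now and then, are a little off and sometimes report something else, mostly with a low value. They report only what shows in the picture. A call takes as long as a camera call. They do not tell look-alikes from the thing itself.
- viewer.look_for(thing, camera): "bbox" ([left, top, right, bottom] in pixels, round what is visible of it).
The state is a dict: "time": time; "joints": joint angles; "dq": joint speeds; "tau": joint torques, N m; "tool_pos": TCP position; "eef_rot": TCP orientation; "contact_force": force on the tool from outside, world axes, zero at the start; "wrist_torque": the same for the moment, N m; "opening": opening from 0.0 (shut) to 1.0 (fully open).
Only numpy, scipy, OpenCV 4.12 (cv2) and the standard library are available. Lean on these libraries where they do the work, as an engineer would, in place of code of your own. Each camera call takes 0.05 s, during which the arm holds its last target. There are 200 camera calls.

TASK

The footed key tray is parked under the little bridge shelf of the hall organiser. Draw it out by its blue tab until its wooden handle is well clear of the shelf and let go; then take it by the handle and, without lifting it more than a finger's breadth off the board, bring it over the white circle and turn it until its short brass foot (under the tab) stands on the raised brass contact and all four feet bear, so that it stands level inside the circle and no longer rocks. Let go of it, and leave the other things on the table where they are.

Things in the scene. Friction and masses are not known exactly. Their poses are not given: they have to be found in the camera images.
- organiser: fixed hall organiser: dark board, x -180 to 200, y -100 to 100 mm in its frame, top at z 12; origin on the table. Bridge shelf over x 55 to 200, y +-108, underside z 148, top z 162, on four 12 mm posts at x 115 and 188, y +-94. Its -x end is open and bears a flush white circle, radius 78 mm, round point place.
- place (a point): centre of the white circle, on the board's top face, at (-95, 0, 12) mm in the organiser's frame
- tray: loose grey dish, 140 mm across, 0.4-0.75 kg, floor z 25, rim z 50 mm; four 18 mm feet 56 mm out at its +-x, +-y. Origin on its axis, level with the 3 long steel feet's undersides. The -x foot (brass, under the tab) is 6 mm shorter: on bare board the tray leans 0.11 rad towards it; with it on the contact it is level, origin 12 mm over the table. Starts under the shelf, tab to the organiser's -x.
- tab (a point): grip point of the blue upright tab at the tray's -x side: (-104, 0, 55) mm in the tray's frame. Tab is 12 mm thick (tray y), spans x -66 to -118 mm and z 30 to 70 mm. Pinch it across tray y.
- handle (a point): middle of the wooden handle bar over the tray's axis: (0, 0, 98) mm in the tray's frame. Bar 14 mm thick (tray x), 60 mm long (tray y), z 84 to 112 mm, on a post 14 mm thick. Pinch it across tray x; a firm pinch holds the tray level.
- short_foot (a point): centre of the underside of the short brass foot: (-56, 0, 6) mm in the tray's frame
- contact: fixed brass disc, 36 mm diameter, raised 6 mm above the board; origin at the centre of its underside. It lies near the white circle's edge on either the +y or the -y side, 56 to 57 mm from the circle's centre; slid flat all the way onto the circle, the tray's long side foot would run against it
- contact_top (a point): centre of the brass contact's top face
- blank: black spot, 36 mm diameter, flush with the board (carries nothing), on the side of the circle opposite to the contact
- tumbler: glass tumbler, 74 mm diameter, 100 mm high, origin under its centre; leave alone
- padlock: steel padlock lying flat, about 95 x 62 x 26 mm; leave alone
- key1: aluminium door key lying flat, about 88 mm long, 5 mm thick; leave alone
- key2: a second such key; leave alone
- fob: blue plastic fob, 62 x 36 x 12 mm, lying flat; leave alone
There are look-alikes about, which are no part of the job. Leave any green or purple look-alike of the tray alone.

How it is judged:
By the outcome, as a careful person would: the job done as asked, in the order asked, and still so for the second after the job is handed in, with the robot touching nothing.
It also fails if it takes over 56 s, if anything falls off the work surface, if the arm or the gripper's body presses on something with over 40 N, if the wrist force passes 120 N, or if a joint passes its speed limit or range.

## Working session

There is one attempt and no reset: what is moved stays moved. The work goes in short steps, Python scripts to look and compute and a tool call to move; the robot and the scene stay as the last step left them, time stands still between calls to the robot, and variables do not carry over. Pictures are saved under pics/ and viewed, about 8 in all and at most 12, crops included, and the job is handed in when it is done.

Besides the shell and the picture viewer there is one more tool, called after ">>>" as a command line: name --argument value ..., lists and objects as JSON in quotes. step_arm: Moves the arm, as the interface text tells. Its arguments: {"type":"object","properties":{"increments":{"type":"string"},"newtons":{"type":"number"}},"required":["increments"]}

```bash
ls; mkdir -p pics; python3 - <<'E'
from cell import bot, viewer, ticket
import cv2, numpy as np
np.set_printoptions(precision=4,suppress=True)
o=bot.get_obs(); print(o['tool_pos'],o['eef_rot'],o['time'],o['opening'])
for n in ('top','side'):
    im=viewer.snapshot(n); cv2.imwrite(f'pics/{n}0.png',im)
    p=viewer.camera_params(n); print(n,p)
    for t in ('organiser','tray','tab','handle','contact','blank','place','tumbler','padlock','key1','fob'):
        try: print(t,[(round(d['conf'],2),[round(x) for x in d['bbox']]) for d in viewer.look_for(t,n)])
        except Exception as e: print(t,e)
a=cv2.imread('pics/top0.png');b=cv2.imread('pics/side0.png')
cv2.imwrite('pics/top0b.png',cv2.resize(a,(800,600),interpolation=cv2.INTER_CUBIC))
cv2.imwrite('pics/side0b.png',cv2.resize(b,(800,600),interpolation=cv2.INTER_CUBIC))
E
```

```text
pics
[ 0.25   -0.5724  0.2218] [[-0.9164 -0.0007  0.4003]
 [-0.4003  0.0013 -0.9164]
 [ 0.0001 -1.     -0.0014]] 0.0 1.0026117474453036
top {'vertical_fov': 42.72827937571278, 'cx': 262.6416674636767, 'cy': 188.94231441047754, 'world_from_camera': array([[ 0.0032, -0.9813,  0.1922,  0.3169],
       [-1.    , -0.0026,  0.0031,  0.0282],
       [-0.0026, -0.1923, -0.9813,  1.3916],
       [ 0.    ,  0.    ,  0.    ,  1.    ]])}
organiser [(0.65, [166, 143, 323, 254]), (0.32, [229, 177, 261, 215])]
tray [(0.86, [226, 176, 262, 214]), (0.76, [230, 78, 281, 143]), (0.59, [330, 270, 387, 339])]
tab [(0.7, [228, 176, 259, 217]), (0.6, [233, 83, 284, 142]), (0.57, [329, 274, 387, 337])]
handle [(0.82, [231, 79, 277, 140]), (0.82, [330, 273, 383, 336]), (0.77, [224, 176, 262, 214]), (0.49, [397, 176, 418, 206])]
contact [(0.7, [288, 188, 301, 197]), (0.52, [229, 174, 262, 215])]
blank [(0.54, [120, 285, 142, 308]), (0.47, [278, 228, 290, 237])]
place [(0.85, [167, 142, 324, 252]), (0.29, [225, 177, 263, 216])]
tumbler [(0.68, [97, 229, 128, 256])]
padlock [(0.8, [396, 224, 431, 259])]
key1 [(
[... 312 characters left out ...]
1, -0.7563, -0.6542,  0.8424],
       [ 0.    ,  0.    ,  0.    ,  1.    ]])}
organiser [(0.96, [161, 180, 314, 292])]
tray [(0.97, [349, 192, 418, 240]), (0.77, [156, 160, 199, 196]), (0.58, [191, 215, 250, 263])]
tab [(0.91, [155, 156, 196, 197]), (0.85, [193, 212, 252, 260]), (0.62, [347, 190, 421, 238])]
handle [(0.79, [155, 159, 196, 198]), (0.69, [351, 193, 419, 243])]
contact [(0.62, [148, 319, 186, 373]), (0.41, [254, 200, 266, 209])]
blank []
place [(0.7, [158, 182, 313, 293]), (0.23, [343, 162, 372, 180])]
tumbler [(0.86, [148, 316, 184, 369]), (0.21, [192, 213, 252, 262])]
padlock [(0.73, [343, 160, 373, 182])]
key1 [(0.68, [309, 156, 328, 164])]
fob [(0.68, [212, 367, 244, 384])]
```

View pics/top0b.png

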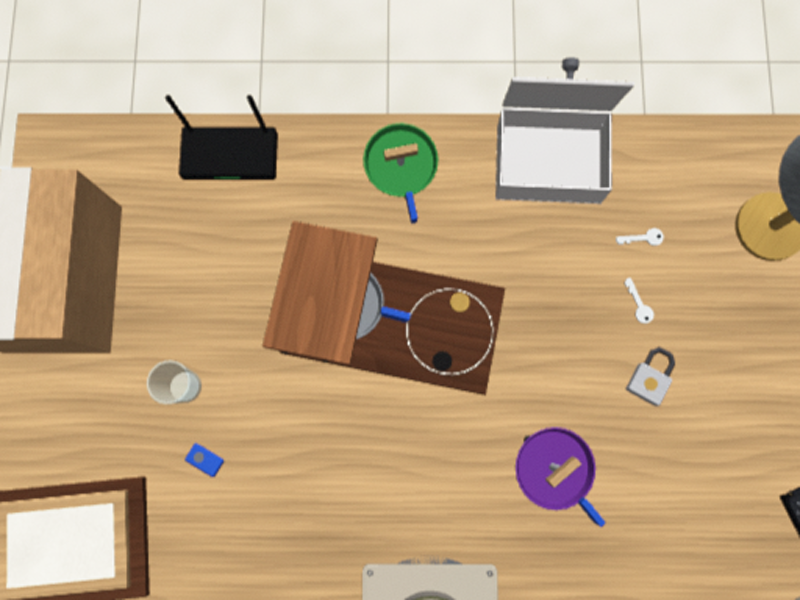

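View pics/side0b.png

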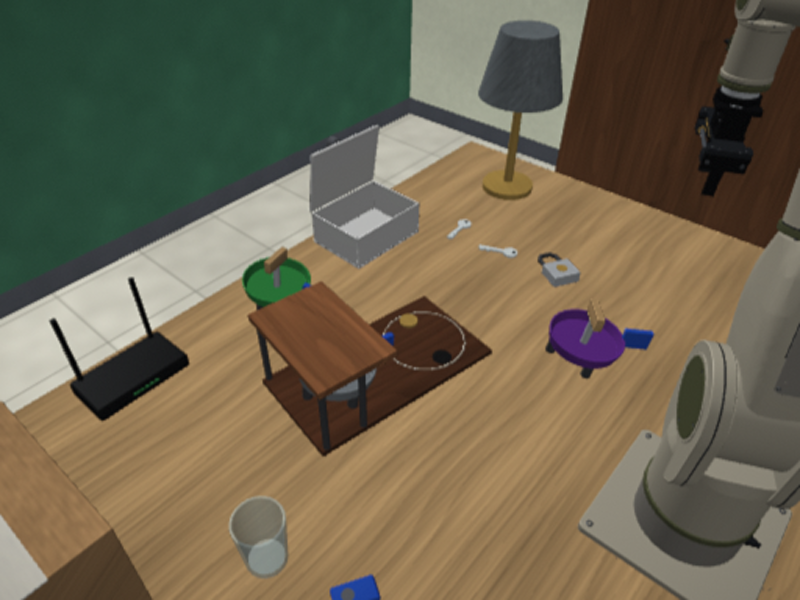

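The three tray-like things in the top picture (800x600) are:
- Green tray at (400,160), a look-alike.
- Purple tray at (555,468), a look-alike.
- Grey tray at (370,305), under the shelf, with its tab at (396,313). This is the one I want.

The brass contact is at (460,301) and the black blank at (442,361). Next I'll fit the organiser's pose.

```bash
cat > h.py <<'E'
import numpy as np, cv2, json
np.set_printoptions(precision=4,suppress=True)
def K(p): 
    f=192/np.tan(np.radians(p['vertical_fov']/2)); return f,p['cx'],p['cy']
def proj(p,X):
    f,cx,cy=K(p); T=np.linalg.inv(p['world_from_camera']); c=T[:3,:3]@np.asarray(X)+T[:3,3]
    return np.array([f*c[0]/c[2]+cx,f*c[1]/c[2]+cy])
def ray(p,uv,z):
    f,cx,cy=K(p); W=p['world_from_camera']; d=W[:3,:3]@np.array([(uv[0]-cx)/f,(uv[1]-cy)/f,1])
    return W[:3,3]+d*(z-W[2,3])/d[2]
def org(q,P):
    c,s=np.cos(q[2]),np.sin(q[2]); P=np.asarray(P,float)
    return np.array([q[0]+c*P[0]-s*P[1],q[1]+s*P[0]+c*P[1],P[2]])
E
python3 - <<'E'
from h import *
from cell import viewer
from scipy.optimize import least_squares
pt=viewer.camera_params('top');ps=viewer.camera_params('side')
k=.64
s=[((-.18,-.1,.012),(504,290),pt),((-.18,.1,.012),(487,394),pt),((.2,-.108,.162),(293,222),pt),((.055,-.108,.162),(377,238),pt),((.055,.108,.162),(350,363),pt),((.2,.108,.162),(264,347),pt),
((-.18,-.1,.012),(425,297),ps),((-.18,.1,.012),(491,351),ps),((.055,-.108,.162),(322,283),ps),((.055,.108,.162),(397,351),ps),((.2,-.108,.162),(249,318),ps),((.2,.108,.162),(320,392),ps)]
f=lambda q:np.concatenate([proj(p,org(q,P))-(np.array(u)+.5)*k+.5 for P,u,p in s])
r=least_squares(f,[.6,.03,1.5],loss='soft_l1');q=r.x;print(q,f(q).reshape(-1,2))
a=cv2.imread('pics/top0.png');hsv=cv2.cvtColor(a,cv2.COLOR_BGR2HSV)
roi=np.zeros(a.shape[:2],bool);roi[165:250,235:325]=1
def cen(m,name,z):
    n,l,st,c=cv2.connectedComponentsWithStats((m&roi).astype('uint8'))
    i=1+st[1:,4].argmax(); w=ray(pt,c[i],z); d=w[:2]-q[:2]; c_,s_=np.cos(q[2]),np.sin(q[2])
    print(name,c[i],st[i,4],w,'org',c_*d[0]+s_*d[1],-s_*d[0]+c_*d[1])
H,S,V=hsv[...,0].astype(int),hsv[...,1],hsv[...,2]
cen((H>15)&(H<30)&(S>100)&(V>120),'contact',.018)
cen((V<40)&(S<140),'blank',.012)
cen((H>100)&(H<125)&(S>130),'tab',.082)
print('place',org(q,(-.095,0,.012)))
np.save('q.npy',q)
c=a[150:250,225:335];cv2.imwrite('pics/c1.png',cv2.resize(c,None,fx=6,fy=6,interpolation=cv2.INTER_CUBIC))
E
```

```text
[0.5386 0.0554 1.3743] [[ 0.6814 -1.2392]
 [-0.9918  0.9758]
 [-0.7284 -0.586 ]
 [ 0.0052 -0.1797]
 [-0.5067  1.43  ]
 [-1.6636  0.286 ]
 [-0.2175 -1.7862]
 [ 1.5166 -1.4593]
 [ 0.2439 -2.2477]
 [ 1.3778 -1.0079]
 [-0.5923 -2.9474]
 [-0.1395  1.0081]]
contact [302.0478 189.7554] 1423 [ 0.5839 -0.0798  0.018 ] org -0.12367483007688825 -0.07082116037887233
blank [282.5534 230.8835] 103 [ 0.467  -0.0239  0.012 ] org -0.09172292829715482 0.054828544708204245
tab [252.4717 200.7264] 106 [0.5409 0.0598 0.082 ] org 0.004767376521299798 -0.0013574835130108851
place [ 0.5201 -0.0378  0.012 ]
```

View pics/c1.png

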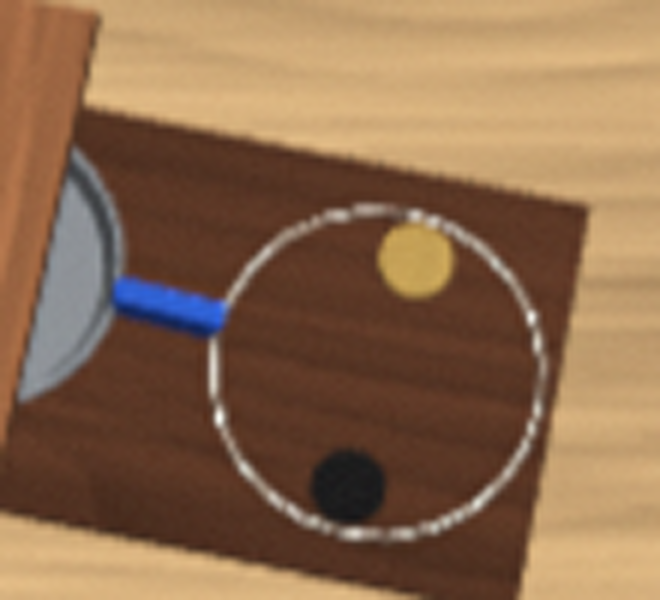

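```bash
cat >> h.py <<'E'
def rz(zang): # tool pointing down, jaw axis z at angle zang
    z=np.array([np.cos(zang),np.sin(zang),0]);y=np.array([0,0,-1.]);return np.c_[np.cross(y,z),y,z]
def delta(o,pos,R=None):
    from scipy.spatial.transform import Rotation as Ro
    E=o['eef_rot']; d=E.T@(np.asarray(pos)-o['tool_pos'])
    r=Ro.from_matrix(E.T@R).as_rotvec() if R is not None else None
    print('shift(tool, cur axes)',d,'rotvec',r,'shift in target axes',None if R is None else R.T@(np.asarray(pos)-o['tool_pos']))
E
python3 - <<'E'
from h import *
from cell import viewer,bot
q=np.load('q.npy');pt=viewer.camera_params('top')
g=lambda x,y:(225+(x+.5)/6-.5,150+(y+.5)/6-.5)
for n,uv,z in [('contact',(416,260),.018),('blank',(348,486),.012),('circle',(378.5,372.5),.012),('tabin',(115,292),.08),('tabout',(225,318),.071)]:
    w=ray(pt,g(*uv),z);d=w[:2]-q[:2];print(n,w,'org',np.cos(q[2])*d[0]+np.sin(q[2])*d[1],-np.sin(q[2])*d[0]+np.cos(q[2])*d[1])
print('green/purple handles', ray(pt,(250,97),.1),ray(pt,(362,302),.1))
o=bot.get_obs(); delta(o,(.50,-.10,.33),rz(q[2]-np.pi/2)); print(o['contact_force'])
E
```

```text
contact [ 0.5747 -0.0565  0.018 ] org -0.1026707049175098 -0.057228849216888894
blank [ 0.4678 -0.024   0.012 ] org -0.0916439383718529 0.0539799378516969
circle [ 0.5217 -0.0386  0.012 ] org -0.09551980666722173 -0.0017027137815823663
tabin [0.548  0.0835 0.08  ] org 0.029456057905364475 -0.00367286511417351
tabout [0.5377 0.0338 0.071 ] org -0.02133532084866512 -0.003309723749390426
green/purple handles [0.8307 0.0683 0.1   ] [ 0.2752 -0.2234  0.1   ]
shift(tool, cur axes) [-0.4182 -0.1075 -0.3332] rotvec [-0.0001 -0.9624  0.    ] shift in target axes [-0.5124 -0.1074  0.1527]
[ 0.2923  0.7098 -0.1246]
```

>>> step_arm --increments "0 0 0 0 -0.055 0 100;0 0 0 0 -0.055 0 100;0 0 0 -0.042 0 -0.033 100;0 0 0 -0.042 0 -0.033 100;0 0 0 -0.042 0 -0.033 100;0 0 0 -0.042 0 -0.033 100;0 0 0 -0.042 0 -0.033 100;0 0 0 -0.042 0 -0.033 100;0 0 0 -0.042 0 -0.033 100;0 0 0 -0.042 0 -0.033 100"

```text
time: 2.45
tool_pos: [0.453, -0.1947, 0.3328]
eef_rot: [[-0.916, 0.001, 0.4], [-0.4, -0.001, -0.916], [-0.0, -1.0, 0.001]]
contact_force: [0.5, 0.3, -0.7]
opening: 1.001
```

>>> step_arm --increments "0 0 0 -0.042 0 -0.033 100;0 0 0 -0.042 0 -0.033 100;0 -0.16 0 0 0 0 100;0 -0.16 0 0 0 0 100;0 -0.16 0 0 0 0 100;0 -0.16 0 0 0 0 100;0 -0.16 0 0 0 0 100;0 -0.16 0 0 0 0 100;0 0 0 0 0 0 100"

```text
time: 3.58
tool_pos: [0.503, -0.1023, 0.3326]
eef_rot: [[-0.199, 0.0, 0.98], [-0.98, -0.0, -0.199], [0.0, -1.0, 0.0]]
contact_force: [-0.5, 0.8, 0.3]
opening: 1.001
```

```bash
python3 - <<'E'
from h import *
from cell import viewer,bot
q=np.load('q.npy');o=bot.get_obs();print(o['time'],o['tool_pos'],o['eef_rot'],o['joints'],o['contact_force'])
im=viewer.snapshot('wrist');p=viewer.camera_params('wrist');print(p)
import pickle;pickle.dump(p,open('w1.pkl','wb'))
cv2.imwrite('pics/w1.png',im)
for n,P in [('contact',(-.1027,-.0572,.018)),('place',(-.095,0,.012)),('c1',(-.18,-.1,.012)),('c2',(-.18,.1,.012)),('shelf',(.055,.108,.162)),('shelf',(.055,-.108,.162)),('blank',(-.0916,.054,.012))]: print(n,proj(p,org(q,P)))
E
```

```text
3.575 [ 0.503  -0.1023  0.3326] [[-0.1987  0.0002  0.9801]
 [-0.9801 -0.0002 -0.1987]
 [ 0.0001 -1.      0.0002]] [ 0.624   0.0813 -0.5431  1.5416  0.0422  1.5302 -0.1194] [-0.4878  0.8166  0.2917]
{'vertical_fov': 69.24899463370626, 'cx': 253.70993777660573, 'cy': 185.78932630511954, 'world_from_camera': array([[ 0.9797, -0.1929, -0.0551,  0.5181],
       [-0.2006, -0.9414, -0.271 , -0.0279],
       [ 0.0004,  0.2765, -0.961 ,  0.4956],
       [ 0.    ,  0.    ,  0.    ,  1.    ]])}
contact [290.2575 116.2342]
place [255.9046 111.5773]
c1 [312.7314 161.1005]
c2 [199.4194 161.7208]
shelf [150.0304 -38.0263]
shelf [363.2726 -39.3599]
blank [223.7042 109.6623]
```

View pics/w1.png

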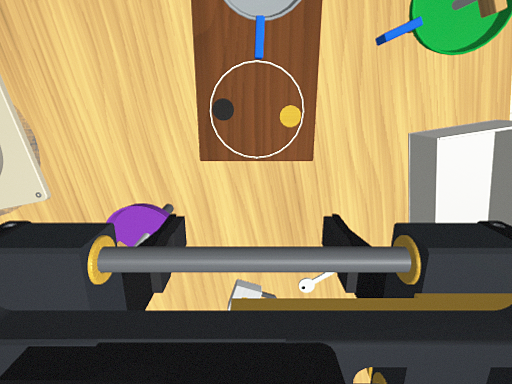

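The wrist view shows the grey tray's tab from (261,16) to (258,58), the contact at (290,116), the blank at (223,109) and the circle centred near (257,109). All of these match the projection to within about 3 px, so I'll refine from this picture.

```bash
python3 - <<'E'
from h import *
import pickle
from scipy.optimize import least_squares
q=np.load('q.npy');p=pickle.load(open('w1.pkl','rb'))
a=cv2.imread('pics/w1.png');hsv=cv2.cvtColor(a,cv2.COLOR_BGR2HSV);H,S,V=[hsv[...,i].astype(int) for i in range(3)]
def cen(m,x0,x1,y0,y1):
    r=np.zeros(m.shape,bool);r[y0:y1,x0:x1]=1;n,l,st,c=cv2.connectedComponentsWithStats((m&r).astype('uint8'));i=1+st[1:,4].argmax();return c[i],st[i],l==i
c,st,_=cen((H>15)&(H<32)&(S>120)&(V>150),270,305,100,132);C=ray(p,c,.018);print('contact',c,st,C)
b,st,_=cen(V<55,208,238,92,125);B=ray(p,b,.012);print('blank',b,st,B)
m=(S<70)&(V>140);m[:58]=0;m[162:]=0;m[:,:205]=0;m[:,308:]=0
ys,xs=np.nonzero(m);W=np.array([ray(p,u,.012)[:2] for u in zip(xs,ys)])
r=least_squares(lambda s:np.hypot(*(W-s[:2]).T)-s[2],[.52,-.04,.078],loss='soft_l1',f_scale=.002);P=r.x;print('circle',P,len(W))
e=C[:2]-P[:2];print('contact-circle',e,np.hypot(*e),np.arctan2(e[1],e[0]),'blank',np.hypot(*(B[:2]-P[:2])))
t,st,l=cen((H>100)&(H<125)&(S>130),245,275,5,65);ys,xs=np.nonzero(l)
print('tab',t,st)
T=np.array([ray(p,u,.076)[:2] for u in zip(xs,ys)]);mu=T.mean(0);w,v=np.linalg.eigh(np.cov(T.T));d=v[:,1];print('tab c',mu,'ang',np.degrees(np.arctan2(d[1],d[0])),'ext',((T-mu)@d).min(),((T-mu)@d).max())
print('org yaw',np.degrees(q[2]),'place prior',org(q,(-.095,0,.012)))
# board end corners
for u in [(200,160.5),(313,160.5)]: print(ray(p,u,.012))
print(org(q,(-.18,.1,.012)),org(q,(-.18,-.1,.012)))
E
```

```text
contact [289.9432 115.8217] [279 105  22  23 387] [ 0.5743 -0.0558  0.018 ]
blank [222.6708 109.059 ] [213  99  20  21 322] [ 0.4663 -0.0226  0.012 ]
circle [ 0.5211 -0.0373  0.0777] 593
contact-circle [ 0.0532 -0.0185] 0.05634376936040908 -0.3348187674591205 blank 0.05666485482296047
tab [259.1444  36.6806] [255  16  10  43 360]
tab c [0.5436 0.059 ] ang 75.86850064588879 ext -0.026707516955017975 0.025263320882046775
org yaw 78.73951179804502 place prior [ 0.5201 -0.0378  0.012 ]
[ 0.407  -0.0997  0.012 ]
[ 0.6022 -0.1397  0.012 ]
[ 0.4054 -0.1016  0.012 ] [ 0.6016 -0.1407  0.012 ]
```

>>> step_arm --increments "0 0 0 -0.0515 0 0.0025 100;0 0 0 -0.0515 0 0.0025 100;0 0 0 -0.0515 0 0.0024 100;0 0 0 0 0 0 100;0 0 0 0 0.05 0 100;0 0 0 0 0.05 0 100;0 0 0 0 0.05 0 100;0 0 0 0 0.05 0 60;0 0 0 0 0.03 0 60;0 0 0 0 0 0 60" --newtons 25

```text
time: 4.88
tool_pos: [0.5393, 0.0467, 0.1007]
eef_rot: [[-0.201, -0.004, 0.98], [-0.98, -0.0, -0.201], [0.001, -1.0, -0.004]]
contact_force: [-0.9, 0.3, 0.6]
opening: 0.743
```

```bash
python3 - <<'E'
from h import *
from cell import viewer,bot
o=bot.get_obs();print(o['time'],o['tool_pos'],o['contact_force'])
a=viewer.snapshot('wrist');p=viewer.camera_params('wrist')
cv2.imwrite('pics/w2.png',a);print(proj(p,(.541,.0478,.073)),proj(p,(.5377,.0338,.072)))
E
```

```text
4.875 [0.5393 0.0467 0.1007] [-0.8634  0.2674  0.5955]
[254.1167 211.5581] [253.5287 228.8157]
```

View pics/w2.png

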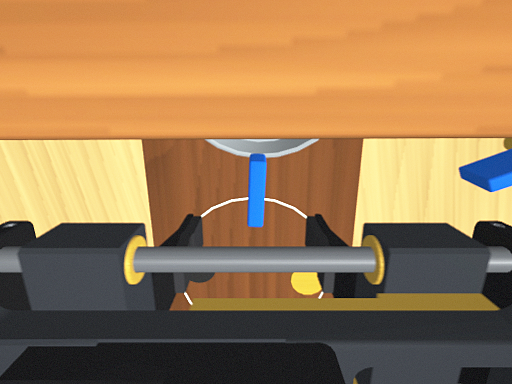

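The tab is centred between the fingers, its outer end at (256,227) against a predicted (254,229). I'll go down and pinch it.

>>> step_arm --increments "0 0 0 0 0.033 0.002 60;0 0 0 0 0.031 0.001 60;0 0 0 0 0 0 60;0 0 0 0 0 0 5;0 0 0 0 0 0 5;0 0 0 0 0 0 5;0 0 0 0 0 0 5;0 0 0 0 0 0 5" --newtons 25

```text
time: 5.92
tool_pos: [0.5437, 0.0471, 0.0387]
eef_rot: [[-0.198, 0.0, 0.98], [-0.98, -0.0, -0.198], [0.0, -1.0, 0.0]]
contact_force: [1.2, -0.6, 1.0]
opening: 0.132
```

>>> step_arm --increments "0 0 0 0.006 0 0 5;0 0 0 0.014 0 0 5;0 0 0 0.018 0 0 5;0 0 0 0.018 0 0 5;0 0 0 0.018 0 0 5;0 0 0 0.018 0 0 5;0 0 0 0.018 0 0 5;0 0 0 0.018 0 0 5;0 0 0 0.014 0 0 5;0 0 0 0.008 0 0 5"

```text
time: 7.18
tool_pos: [0.5139, -0.1008, 0.0386]
eef_rot: [[-0.198, 0.0, 0.98], [-0.98, -0.0, -0.198], [0.0, -1.0, 0.0]]
contact_force: [0.4, 2.5, 0.5]
opening: 0.139
```

```bash
python3 - <<'E'
from h import *
from cell import viewer,bot
o=bot.get_obs();print(o['time'],o['tool_pos'],o['contact_force'],o['opening'])
a=viewer.snapshot('top');p=viewer.camera_params('top')
for t in ('tray','handle','tab'): print(t,[(round(d['conf'],2),[round(x) for x in d['bbox']]) for d in viewer.look_for(t,'top')])
b=viewer.snapshot('side')
A=cv2.resize(a[140:260,220:340],(480,480),interpolation=cv2.INTER_CUBIC);B=cv2.resize(b[150:300,160:320],(512,480),interpolation=cv2.INTER_CUBIC)
cv2.imwrite('pics/p1.png',cv2.resize(np.hstack([A,B]),(800,387)))
E
```

```text
7.175 [ 0.5139 -0.1008  0.0386] [0.3728 2.5378 0.4838] 0.13923803135312884
tray [(0.82, [246, 181, 298, 228]), (0.77, [228, 78, 281, 141])]
handle [(0.66, [235, 79, 277, 140]), (0.56, [246, 180, 299, 228])]
tab [(0.96, [249, 178, 303, 228]), (0.63, [232, 78, 279, 142])]
```

View pics/p1.png

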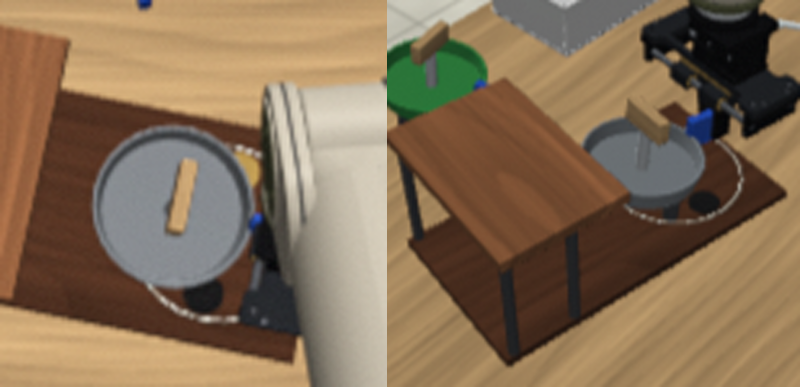

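The tray is out from under the shelf, with the handle clear at crop (181,196). I'll release the tab and rise.

>>> step_arm --increments "0 0 0 0 0 0 60;0 0 0 0 0 0 60;0 0 0 0 0 0 60;0 0 0 0 -0.03 0 60;0 0 0 0 -0.05 0 60;0 0 0 0 -0.06 0 60;0 0 0 0 -0.06 0 60;0 0 0 0 -0.06 0 100;0 0.17 0 0 0 0 100;0 0.17 0 0 0 0 100"

```text
time: 8.68
tool_pos: [0.5143, -0.0997, 0.2992]
eef_rot: [[-0.518, 0.001, 0.855], [-0.855, -0.0, -0.518], [-0.0, -1.0, 0.001]]
contact_force: [-0.2, -0.0, -1.3]
opening: 0.856
```

>>> step_arm --increments "0 0.17 0 0 0 0 100;0 0.17 0 0 0 0 100;0 0.17 0 0 0 0 100;0 0.17 0 0 0 0 100;0 0.17 0 0 0 0 100;0 0.17 0 0 0 0 100;0 0.17 0 0 0 0 100;0 0.04 0 0 0 0 100;0 0 0 0 0 0 100"

```text
time: 9.8
tool_pos: [0.514, -0.0997, 0.2984]
eef_rot: [[-0.981, -0.0, -0.196], [0.196, 0.0, -0.981], [0.0, -1.0, 0.0]]
contact_force: [0.0, 0.2, 0.4]
opening: 0.995
```

```bash
python3 - <<'E'
from h import *
from cell import viewer,bot
q=np.load('q.npy')
o=bot.get_obs();print(o['time'],o['tool_pos'],o['eef_rot'],o['joints'])
a=viewer.snapshot('top');p=viewer.camera_params('top')
w=viewer.snapshot('wrist');pw=viewer.camera_params('wrist');cv2.imwrite('pics/w3.png',w);cv2.imwrite('pics/t3.png',a)
for n,im,P in (('top',a,p),('wrist',w,pw)):
    try: print(n,[(round(d['conf'],2),[round(x) for x in d['bbox']]) for d in viewer.look_for('handle',n)],[(round(d['conf'],2),[round(x) for x in d['bbox']]) for d in viewer.look_for('tray',n)])
    except Exception as e: print(e)
    print('est handle px',proj(P,org(q,(-.056,-.004,.122))))
A=cv2.resize(a[140:260,220:320],(400,480),interpolation=cv2.INTER_CUBIC);B=cv2.resize(w,(400,300))
B=cv2.copyMakeBorder(B,0,180,0,0,cv2.BORDER_CONSTANT)
cv2.imwrite('pics/p2.png',np.hstack([A,B]))
E
```

```text
9.8 [ 0.514  -0.0997  0.2984] [[-0.9806 -0.0001 -0.1961]
 [ 0.1961  0.     -0.9806]
 [ 0.0001 -1.      0.    ]] [ 0.5883  0.1115 -0.5233  1.5814  0.056   1.4638 -1.7065]
top [(0.76, [244, 179, 312, 225]), (0.69, [234, 79, 277, 141])] [(0.92, [245, 181, 315, 230]), (0.63, [230, 77, 279, 145]), (0.41, [380, 296, 386, 338])]
est handle px [275.0202 201.702 ]
wrist [(0.91, [112, 1, 140, 29]), (0.71, [307, 242, 354, 296]), (0.64, [133, 110, 266, 205])] [(0.95, [306, 244, 354, 298]), (0.74, [131, 112, 263, 204]), (0.63, [108, 2, 138, 36])]
est handle px [173.0702 170.6667]
```

View pics/p2.png

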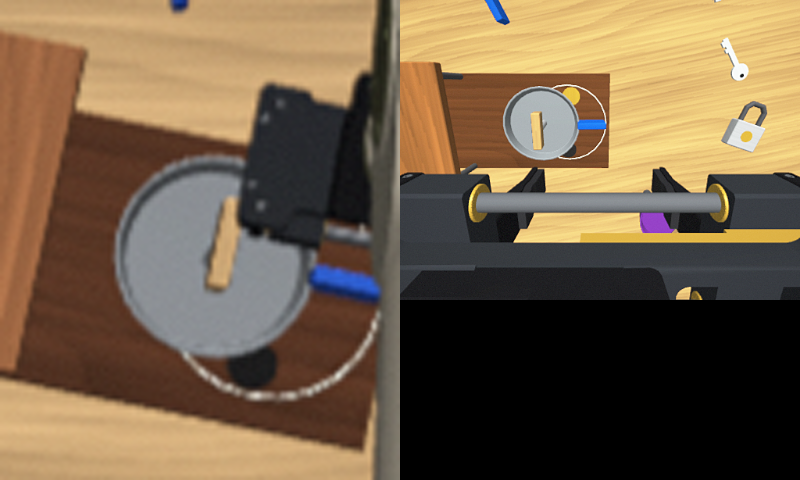

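```bash
python3 - <<'E'
from h import *
from cell import viewer,bot
q=np.load('q.npy');o=bot.get_obs();pt=viewer.camera_params('top');pw=viewer.camera_params('wrist')
def O(w):
    d=w[:2]-q[:2];return np.array([np.cos(q[2])*d[0]+np.sin(q[2])*d[1],-np.sin(q[2])*d[0]+np.cos(q[2])*d[1]])
# p1 top crop
im=cv2.imread('pics/p1.png')[:,:387];hs=cv2.cvtColor(im,cv2.COLOR_BGR2HSV)
m=((hs[...,1]>80)&(hs[...,2]>90)).astype('uint8');r=np.zeros_like(m);r[145:245,155:210]=1
n,l,st,c=cv2.connectedComponentsWithStats(m*r);i=1+st[1:,4].argmax();print(c[i],st[i])
s=480*4/4*800/992/120;s=800/992*4;u=220+(c[i]+.5)/s*[1,0]-.5; uv=np.array([220+(c[i][0]+.5)/s-.5,140+(c[i][1]+.5)/(387/480*4)-.5])
H1=ray(pt,uv,.122);print('top handle',uv,H1,O(H1))
w=cv2.imread('pics/w3.png');hs=cv2.cvtColor(w,cv2.COLOR_BGR2HSV)
m=((hs[...,1]>60)&(hs[...,0]<30)&(hs[...,2]>110)).astype('uint8');r=np.zeros_like(m);r[135:200,160:192]=1
n,l,st,c=cv2.connectedComponentsWithStats(m*r);i=1+st[1:,4].argmax();print(c[i],st[i])
for z in (.112,.122): print('wrist handle',ray(pw,c[i],z),O(ray(pw,c[i],z)))
ys,xs=np.nonzero(l==i);T=np.array([ray(pw,x,.118)[:2] for x in zip(xs,ys)]);e=np.linalg.eigh(np.cov(T.T))[1][:,1];print('bar angle',np.degrees(np.arctan2(e[1],e[0])))
# tab in wrist
m=((hs[...,0]>100)&(hs[...,0]<125)&(hs[...,1]>130)).astype('uint8');r[:]=0;r[140:180,220:270]=1
n,l,st,c=cv2.connectedComponentsWithStats(m*r);i=1+st[1:,4].argmax();ys,xs=np.nonzero(l==i);T=np.array([ray(pw,x,.074)[:2] for x in zip(xs,ys)]);e=np.linalg.eigh(np.cov(T.T))[1][:,1];print('tab c',T.mean(0),O(T.mean(0)),'angle',np.degrees(np.arctan2(e[1],e[0])))
delta(o,[*H1[:2],.2])
cv2.imwrite('pics/c3.png',cv2.resize(w[90:220,110:290],None,fx=4,fy=4,interpolation=cv2.INTER_CUBIC))
E
```

```text
[181.466  197.0829] [ 167  160   30   74 1266]
top handle [275.9095 200.766 ] [ 0.5341 -0.0027  0.122 ] [-0.0578 -0.0069]
[174.4901 166.2162] [167 142  16  50 606]
wrist handle [ 0.5354 -0.0005  0.112 ] [-0.0554 -0.0077]
wrist handle [ 0.5369 -0.0038  0.122 ] [-0.0583 -0.0098]
bar angle 166.98489076670324
tab c [ 0.5202 -0.0879] [-0.1441 -0.0099] angle 79.33407744737893
shift(tool, cur axes) [-0.0006  0.0986 -0.0992] rotvec None shift in target axes None
```

View pics/c3.png

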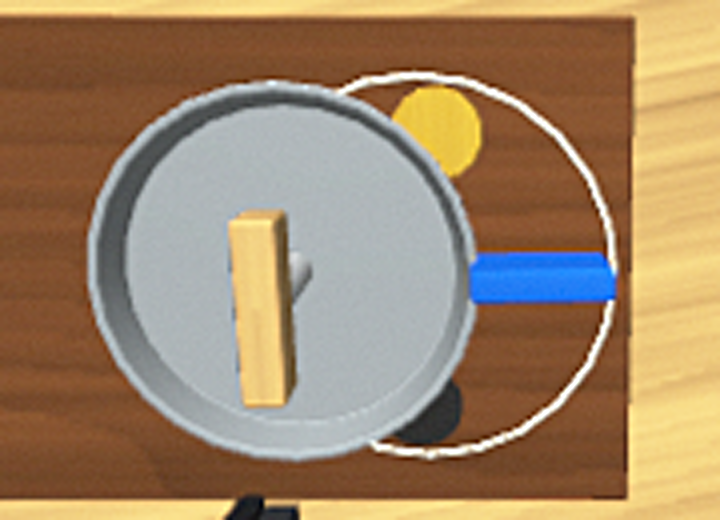

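>>> step_arm --increments "0 0 0 -0.001 0 -0.05 100;0 0 0 -0.001 0 -0.0495 100;0 0 0 0 0.05 0 80;0 0 0 0 0.05 0 60;0 0 0 0 0.05 0 60;0 0 0 0 0.03 0 60;0 0 0 0 0.026 0 60;0 0 0 0 0 0 60" --newtons 45

```text
time: 11.1
tool_pos: [0.5343, -0.0028, 0.091]
eef_rot: [[-0.98, -0.004, -0.197], [0.197, 0.0, -0.98], [0.004, -1.0, 0.0]]
contact_force: [-0.1, -0.4, -0.5]
opening: 0.602
```

```bash
python3 - <<'E'
from h import *
from cell import viewer,bot
o=bot.get_obs();print(o['time'],o['tool_pos'],o['contact_force'],o['opening'])
w=viewer.snapshot('wrist');a=viewer.snapshot('side')
A=cv2.resize(a[150:300,160:320],(400,375),interpolation=cv2.INTER_CUBIC)
B=cv2.resize(w,(400,300));B=cv2.copyMakeBorder(B,0,75,0,0,cv2.BORDER_CONSTANT)
cv2.imwrite('pics/p3.png',np.hstack([A,B]))
E
```

```text
11.1 [ 0.5343 -0.0028  0.091 ] [-0.1362 -0.4058 -0.452 ] 0.602350820159774
```

View pics/p3.png

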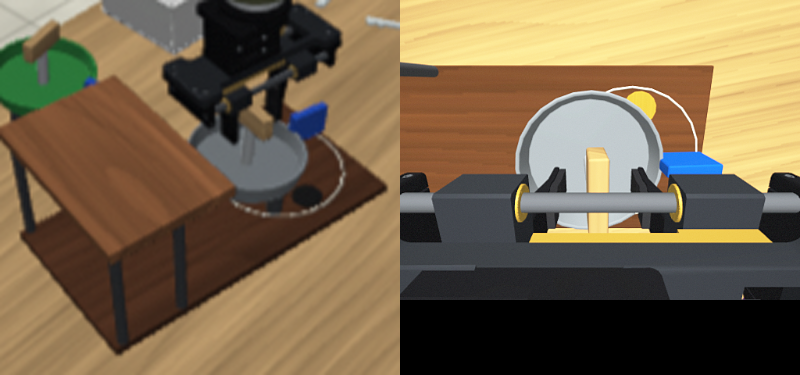

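The bar is between the fingers, at (598,190) in the right half. I'll pinch it (9 pictures used).

>>> step_arm --increments "0 0 0 0 0 0 30;0 0 0 0 0 0 5;0 0 0 0 0 0 5;0 0 0 0 0 0 5;0 0 0 0 0 0 5;0 0 0 0 0 0 5;0 0 0 0 0 0 5;0 0 0 0 0 0 5" --newtons 50

```text
time: 12.2
tool_pos: [0.5354, -0.0028, 0.0923]
eef_rot: [[-0.98, -0.0, -0.197], [0.197, -0.0, -0.98], [0.0, -1.0, 0.0]]
contact_force: [1.0, -0.9, -4.6]
opening: 0.154
```

>>> step_arm --increments "0 0 0 0 -0.005 0 5;0 0 0 0 -0.005 0 5;0 0 0 0 0 0 5;0 0 0 0 0 0 5"

```text
time: 12.7
tool_pos: [0.5356, -0.0027, 0.1026]
eef_rot: [[-0.98, 0.0, -0.197], [0.197, -0.0, -0.98], [-0.0, -1.0, 0.0]]
contact_force: [-0.8, 0.2, -5.9]
opening: 0.157
```

```bash
python3 - <<'E'
from h import *
from cell import viewer,bot
q=np.load('q.npy')
o=bot.get_obs();print(o['time'],o['tool_pos'],o['eef_rot'],o['contact_force'],o['wrist_torque'],o['opening'])
w=viewer.snapshot('wrist');pw=viewer.camera_params('wrist');cv2.imwrite('pics/w4.png',w)
R=o['eef_rot'];yaw=np.arctan2(-R[1,2],-R[0,2]);print('tray yaw',np.degrees(yaw))
c=o['tool_pos']
def tr(P,lean=0,oz=None):
    x,y,z=P; oz=c[2]+.019-.098 if oz is None else oz
    # pivot at handle
    dz=z-.098;X=x*np.cos(lean)+dz*np.sin(lean);Z=-x*np.sin(lean)+dz*np.cos(lean)
    return np.array([c[0]+np.cos(yaw)*X-np.sin(yaw)*y,c[1]+np.sin(yaw)*X+np.cos(yaw)*y,oz+.098+Z])
im=w.copy()
for lean,col in ((0,(0,255,0)),(-.11,(0,0,255))):
    for y in (-.006,.006): 
        for a,b in (((-.118,y,.07),(-.066,y,.07)),((-.118,y,.07),(-.118,y,.03))):
            cv2.line(im,*[tuple(int(round(v)) for v in proj(pw,tr(k,lean))) for k in (a,b)],col,1)
    pts=np.array([proj(pw,tr((.07*np.cos(t),.07*np.sin(t),.05),lean)) for t in np.linspace(0,2*np.pi,60)]).round().astype(int)
    cv2.polylines(im,[pts],True,col,1)
cv2.imwrite('pics/p4.png',cv2.resize(im[60:260,110:430],(800,500),interpolation=cv2.INTER_CUBIC))
E
```

```text
12.7 [ 0.5356 -0.0027  0.1026] [[-0.9804  0.0001 -0.1969]
 [ 0.1969 -0.0001 -0.9804]
 [-0.0001 -1.      0.0001]] [-0.7707  0.1549 -5.9324] [0.1475 0.0348 0.0654] 0.1565567706052228
tray yaw 78.64233188778947
```

View pics/p4.png

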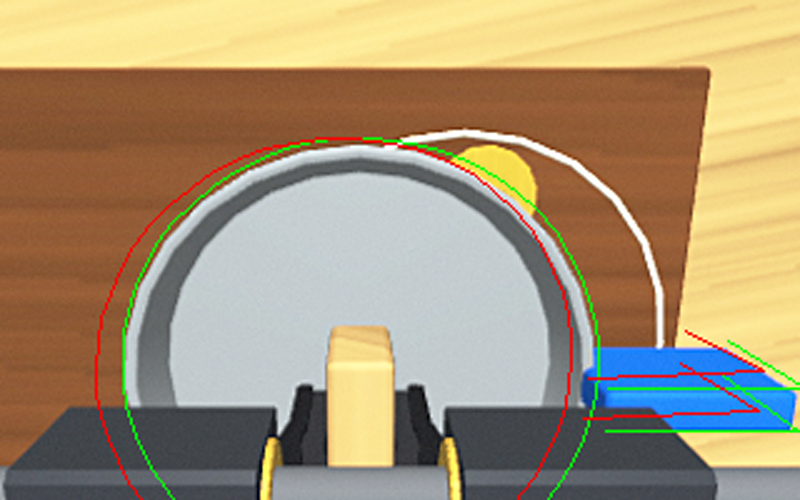

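The lifted tray is level: the tab's top edges at crop y 393 and 430 match the level (green) prediction. I'll carry it to the circle's centre, then turn it.

>>> step_arm --increments "0 0 0 0.0018 0 0.0092 5;0 0 0 0.0018 0 0.0092 5;0 0 0 0.0018 0 0.0092 5;0 0 0 0.0018 0 0.0092 5;0 0 0 0 0 0 5"

```text
time: 13.38
tool_pos: [0.521, -0.0386, 0.1026]
eef_rot: [[-0.98, -0.0, -0.198], [0.198, -0.001, -0.98], [-0.0, -1.0, 0.001]]
contact_force: [0.3, 0.0, -4.6]
opening: 0.153
```

>>> step_arm --increments "0 -0.14 0 0 0 0 5;0 -0.145 0 0 0 0 5;0 -0.145 0 0 0 0 5;0 -0.145 0 0 0 0 5;0 -0.145 0 0 0 0 5;0 -0.145 0 0 0 0 5;0 -0.145 0 0 0 0 5;0 -0.145 0 0 0 0 5;0 -0.14 0 0 0 0 5;0 -0.14 0 0 0 0 5"

```text
time: 14.62
tool_pos: [0.5214, -0.0371, 0.1026]
eef_rot: [[-0.323, 0.0, 0.946], [-0.946, 0.0, -0.323], [-0.0, -1.0, 0.0]]
contact_force: [0.7, 0.1, -4.3]
opening: 0.156
```

>>> step_arm --increments "0 0 0 0 0 0 5;0 0 0 0 0 0 5"

```text
time: 14.88
tool_pos: [0.5214, -0.0373, 0.1026]
eef_rot: [[-0.331, 0.0, 0.944], [-0.944, 0.0, -0.331], [-0.0, -1.0, 0.0]]
contact_force: [0.6, -0.7, -3.8]
opening: 0.155
```

```bash
cat > chk.py <<'E'
from h import *
from cell import viewer,bot
o=bot.get_obs();print(o['time'],o['tool_pos'],o['contact_force'],o['wrist_torque'],o['opening'])
R=o['eef_rot'];yaw=np.arctan2(-R[1,2],-R[0,2]);print('tray yaw',np.degrees(yaw));c=o['tool_pos'].copy();oz=c[2]+.019-.098
ims=[]
for n,(x0,y0,wd,ht) in (('wrist',(110,60,320,200)),('top',(240,165,96,60)),('side',(180,170,112,70))):
    w=viewer.snapshot(n);pw=viewer.camera_params(n);cv2.imwrite(f'pics/chk_{n}.png',w)
    tr=lambda P:np.array([c[0]+np.cos(yaw)*P[0]-np.sin(yaw)*P[1],c[1]+np.sin(yaw)*P[0]+np.cos(yaw)*P[1],oz+P[2]])
    s=800/wd if n=='wrist' else 400/wd
    im=cv2.resize(w[y0:y0+ht,x0:x0+wd],None,fx=s,fy=s,interpolation=cv2.INTER_CUBIC)
    pp=lambda P:tuple(int(round(v)) for v in (proj(pw,P)-[x0,y0])*s)
    for y in (-.006,.006): cv2.line(im,pp(tr((-.118,y,.07))),pp(tr((-.066,y,.07))),(0,255,0),1)
    cv2.polylines(im,[np.array([pp(tr((.07*np.cos(t),.07*np.sin(t),.05))) for t in np.linspace(0,2*np.pi,60)])],True,(0,255,0),1)
    cv2.circle(im,pp((.5743,-.056,.018)),3,(0,0,255),-1)
    ims.append(im)
b=np.hstack([cv2.resize(i,(400,250)) for i in ims[1:]])
cv2.imwrite('pics/p5.png',cv2.resize(np.vstack([ims[0],b]),(800,600)) if ims[0].shape[0]+250<=600 else cv2.resize(np.vstack([ims[0],b]),(640,600)))
E
python3 chk.py
```

```text
14.875 [ 0.5214 -0.0373  0.1026] [ 0.6486 -0.6502 -3.807 ] [-0.0073 -0.0432 -0.0957] 0.15493811825687417
tray yaw 160.6900463589053
```

View pics/p5.png

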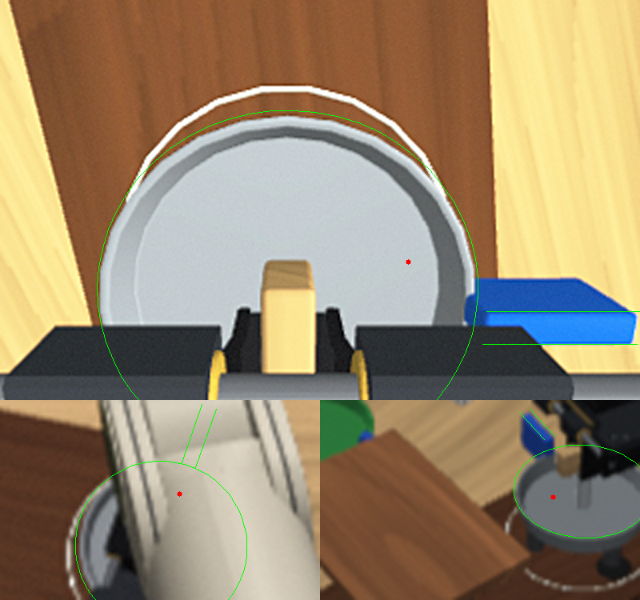

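The tray is level and centred, with the tab pointing over the contact. The tab edges agree with the prediction and the rim is within about 2 mm. I'll lower it and watch the force.

>>> step_arm --increments "0 0 0 0 0.003 0 5;0 0 0 0 0.003 0 5;0 0 0 0 0.002 0 5;0 0 0 0 0 0 5"

```text
time: 15.52
tool_pos: [0.5212, -0.0374, 0.0943]
eef_rot: [[-0.328, -0.0, 0.945], [-0.945, 0.0, -0.328], [0.0, -1.0, -0.0]]
contact_force: [-0.3, 0.6, -3.6]
opening: 0.156
```

>>> step_arm --increments "0 0 0 0 0.001 0 5;0 0 0 0 0 0 5"

```text
time: 15.78
tool_pos: [0.5213, -0.0374, 0.0935]
eef_rot: [[-0.328, 0.0, 0.945], [-0.945, -0.0, -0.328], [0.0, -1.0, 0.0]]
contact_force: [-0.1, 0.0, -5.3]
opening: 0.156
```

>>> step_arm --increments "0 0 0 0 0.001 0 5;0 0 0 0 0 0 5"

```text
time: 16.02
tool_pos: [0.5213, -0.0374, 0.0925]
eef_rot: [[-0.328, -0.0, 0.945], [-0.945, -0.0, -0.328], [0.0, -1.0, -0.0]]
contact_force: [-0.5, -0.0, -4.0]
opening: 0.156
```

>>> step_arm --increments "0 0 0 0 0.001 0 5;0 0 0 0 0 0 5"

```text
time: 16.27
tool_pos: [0.5214, -0.0372, 0.0921]
eef_rot: [[-0.328, 0.0, 0.945], [-0.945, -0.0, -0.328], [0.0, -1.0, 0.0]]
contact_force: [-3.6, 0.1, 3.9]
opening: 0.158
```

>>> step_arm --increments "0 0 0 0 0.0007 0 5;0 0 0 0 0 0 5"

```text
time: 16.52
tool_pos: [0.5214, -0.0372, 0.092]
eef_rot: [[-0.328, 0.0, 0.945], [-0.945, -0.001, -0.328], [0.001, -1.0, 0.0]]
contact_force: [-8.4, 0.9, 13.7]
opening: 0.151
```

The tray is bearing on the board, so I'll release it and rise.

>>> step_arm --increments "0 0 0 0 -0.0008 0 5;0 0 0 0 0 0 18;0 0 0 0 0 0 25;0 0 0 0 0 0 50;0 0 0 0 0 0 60;0 0 0 0 -0.02 0 60;0 0 0 0 -0.05 0 60;0 0 0 0 -0.06 0 60;0 0 0 0 -0.06 0 60;0 0 0 0 0 0 60"

```text
time: 17.77
tool_pos: [0.5234, -0.0367, 0.2878]
eef_rot: [[-0.327, 0.009, 0.945], [-0.945, -0.002, -0.327], [-0.001, -1.0, 0.009]]
contact_force: [-0.6, -0.5, -1.5]
opening: 0.605
```

>>> step_arm --increments "0 0 0 0.05 0 0 60;0 0 0 0.06 0 0 60;0 0 0 0.06 0 0 60;0 0 0 0.04 0 0 60;0 0 0 0 0 0 60;0 0 0 0 0 0 60"

```text
time: 18.52
tool_pos: [0.4528, -0.2347, 0.2819]
eef_rot: [[-0.327, 0.0, 0.945], [-0.945, 0.0, -0.327], [-0.0, -1.0, 0.0]]
contact_force: [-0.5, 0.4, -0.2]
opening: 0.601
```

```bash
python3 - <<'E'
from h import *
from cell import viewer,bot
o=bot.get_obs();print(o['time'],o['tool_pos'],o['contact_force'])
yaw=np.radians(160.7);c=(.5213,-.0373,.012);ims=[]
for n,(x0,y0,wd,ht),s in (('top',(240,160,100,75),4),('wrist',(130,30,250,160),2),('side',(185,160,120,90),4)):
    w=viewer.snapshot(n);p=viewer.camera_params(n);cv2.imwrite(f'pics/fin_{n}.png',w)
    def tr(P,l):
        X=P[0]*np.cos(l)+P[2]*np.sin(l);Z=-P[0]*np.sin(l)+P[2]*np.cos(l)
        return np.array([c[0]+np.cos(yaw)*X-np.sin(yaw)*P[1],c[1]+np.sin(yaw)*X+np.cos(yaw)*P[1],c[2]+Z])
    im=cv2.resize(w[y0:y0+ht,x0:x0+wd],None,fx=s,fy=s,interpolation=cv2.INTER_CUBIC)
    pp=lambda P:tuple(int(round(v)) for v in (proj(p,P)-[x0,y0])*s)
    for l,col in ((0,(0,255,0)),(-.11,(0,0,255))):
        cv2.line(im,pp(tr((-.118,0,.07),l)),pp(tr((-.066,0,.07),l)),col,1)
        cv2.line(im,pp(tr((0,-.03,.112),l)),pp(tr((0,.03,.112),l)),col,1)
    ims.append(im)
ims=[cv2.copyMakeBorder(i,0,max(0,0),0,0,cv2.BORDER_CONSTANT) for i in ims]
T=np.zeros((600,800,3),'uint8');T[:300,:400]=ims[0];T[:320,0:0]=0
T[300:600,:400]=cv2.resize(ims[1],(400,256))[:256] if 0 else 0
T[:ims[2].shape[0],400:400+400]=cv2.resize(ims[2],(400,ims[2].shape[0]))
y=max(300,ims[2].shape[0]);h=600-y;T[y:,:]=0;k=cv2.resize(ims[1],(int(500*h/320),h));T[y:,:k.shape[1]]=k
cv2.imwrite('pics/fin.png',T)
E
```

```text
18.525 [ 0.4528 -0.2347  0.2819] [-0.5369  0.3724 -0.2085]
```

View pics/fin.png

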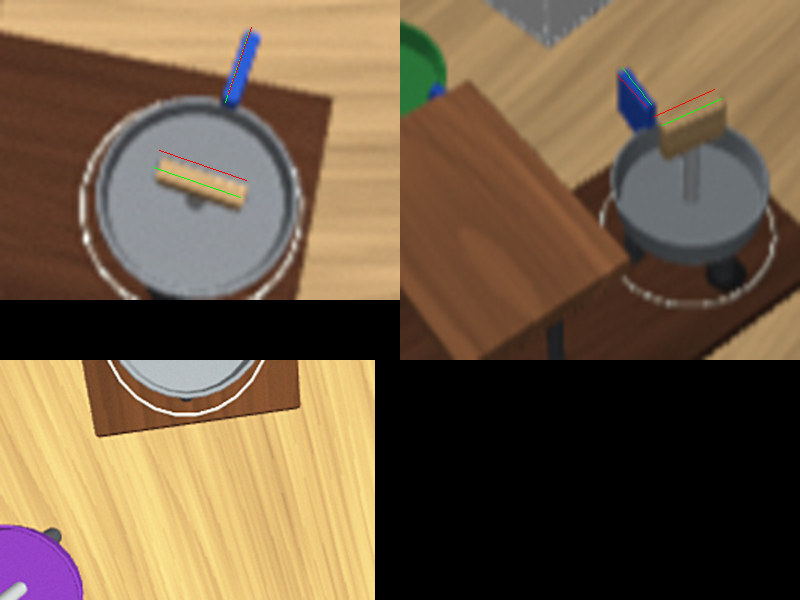

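The released tray lies on the level (green) prediction for the tab and handle in both the top and side views, not on the leaning (red) one. It stands inside the circle, and the arm is clear and unloaded. I'm handing the job in.

```bash
python3 -c "
from cell import ticket
print(ticket.close_job())"
```

```text
the job is handed in; nothing more can be done
None
```

I drew the grey tray out by its blue tab until the handle was about 11 cm clear of the shelf edge, and let go. I then took it by the handle, lifted it about 10 mm, carried it to the white circle and turned it about 82° so the short foot came over the brass contact. I lowered it until the force showed it bearing, released it and backed away. The job was handed in at about 18.5 s.

- **Level and in place:** after release, the tab and handle matched the level prediction in the top and side views, to within about 2 mm. The tray stands inside the circle, and the arm was clear and read no load.
- **Small disagreement:** while the tray was held, its rim appeared about 2–3 mm off the prediction along the handle's direction, though the tab agreed to about 1 mm. That is well within the 9 mm or so the foot can be off and still stand fully on the contact, so I did not correct it.
- **Not checked directly:** the short foot and the contact are hidden under the tray. That the foot stands on the contact is inferred from the level stance and the measured pose.
- **Other things:** nothing else was touched that I could tell from the moves and forces. I did not re-measure the other things' positions at the end.

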